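Raise and lock the stall's telescopic display stand

TASK

Raise the telescopic display stand on the stall table so that wares can hang from it: twist its wooden T-bar anticlockwise (seen from above) to unlock it, draw it straight up until you feel the spring buffer inside push back, then, without forcing it, twist it clockwise all the way back so that it locks at that height. Let go so that it stands by itself, and leave the other wares on the table where they are.

Things in the scene. Friction and masses are not known exactly. Their poses are not given: they have to be found in the camera images.
- stand: Fixed display stand: dark steel base plate 170 x 170 x 16 mm, aluminium housing tube 49 mm in diameter, black collar 58 mm in diameter, its top 164 mm above the table. Origin: centre of the base's underside, on the table, on the tube's axis; z up, x towards the white (locked) dot on the collar. Fast to the table.
- tbar: Pale wooden T-bar on top of the telescoping mast; origin at its centre, on the tube's axis. 130 mm long (x, to the red ball), 16 mm wide (y), 26 mm high (z, up). Grip its middle from above, across the 16 mm. Centre 207 mm above the table when down; rises with mast_rod. Below it a 12 mm rod with a 22 mm washer. Mast 0.25 to 0.4 kg, about 1.3 N sliding friction: unlocked, it sinks if let go.
- red_tip (a point): Centre of the red ball, 20 mm in diameter, on one end of the T-bar, 70 mm from the tube's axis. Locked, it stands over the white dot on the collar; over the green dot (1.05 rad anticlockwise of it) the mast is free to slide.
- mast_rod (a joint): How far the mast is drawn up, m: 0 fully down (start), at most about 0.11. A spring buffer hidden in the housing stops it: height unknown, first touch anywhere from 0.05 to 0.09. It pushes back with 5 N at first touch, 0.7 N more per mm, and is solid after 13 mm. Leave it down (3 mm of play) while unlocking.
- mast (a joint): Twist of the mast, rad, growing anticlockwise seen from above: 0 locked (start 0 to 0.12), free to slide from 0.75 to 1.4 (end stop); other end stop -0.12. Turning takes about 0.05 N m. A key inside, 15 mm off the axis, meets ribs at other heights: 0.45 N m against one is 30 N.
- collar_top (a point): Centre of the black collar's top, 164 mm above the table. About the lock inside: the mast can be twisted back only from 1.5 mm below the buffer's first touch to 3.5 mm above it (buffer pressed 3.5 mm); elsewhere a rib blocks it. Locked and let go, the mast settles onto the notch's floor, 1.5 mm below first touch.
- horseshoe_mid (a point): Bystander: iron horseshoe, about 125 x 120 mm and 16 mm thick, lying on the table, point at its centre.
- brass_cup_mid (a point): Bystander: brass cup 66 mm across, 75 mm high, point at its centre half-way up.
- oil_tin_mid (a point): Bystander: red tin can 52 mm across, 95 mm high, point at its centre half-way up.
There are look-alikes about, which are no part of the job. There is more than one size of the stand; the one meant has the size given above.

How it is judged (in metres and radians):
On the way, in this order (a step that is already met when the one before it is completed fails the run):
1. the mast is twisted anticlockwise to unlock (0.7 rad or more) while still down (value of joint mast above 0.7 rad and value of joint mast_rod below 0.03 m), for 0.1 s.
2. the unlocked mast is drawn up by 40 mm or more (value of joint mast above 0.55 rad and value of joint mast_rod above 0.04 m), for 0.1 s.
At the end, for the whole second after the job is handed in: The mast stands by itself at rest, raised by more than 40 mm (in the upper notch) and twisted back to within 0.2 rad of locked; horseshoe, cup and tin within 30 mm of where they were (value of joint mast below 0.2 rad and value of joint mast_rod above 0.04 m and not (velocity of joint mast_rod below -0.005 m/s) and velocity of joint mast_rod below 0.005 m/s and distance of each of horseshoe_mid, brass_cup_mid, oil_tin_mid from where it was at the start of the episode below 0.03 m); the robot touches nothing.
It fails at once if the mast is forced: more than 30 N between its key and the ribs or buffer in the stand (contact force between tbar and stand above 30 N).
It fails at once if a bystander is pushed 30 mm or more (distance of any of horseshoe_mid, brass_cup_mid, oil_tin_mid from where it was at the start of the episode above 0.03 m).
It also fails if it takes over 45 s, if anything falls off the work surface, if the arm or the gripper's body presses on something with over 40 N, if the wrist force passes 120 N, or if a joint passes its speed limit or range.

ROBOT

A 7-joint arm with a two-finger parallel gripper is mounted at the origin on the work surface. World frame = base frame: x ahead of the robot, y to its left, z up, the work surface at z = 0. Lengths are in mm, angles in degrees, forces in N, time in s.
With the tool pointing down it reaches from about 425 to 875 mm from the base axis. Payload 9.9 kg.
Tool frame: the origin (TCP) lies on the centre line of the jaws, within the pads' length; the fingertips stand 11 mm ahead of it and the grasp point (between the pads) lies 8 mm behind it (r.tcp_to_tips is the distance from the TCP to the fingertips, in mm); z points along the fingers, x is the direction in which the jaws open and shut, and the axes are right-handed (so a half turn about z gives the same grasp; the last joint's range is limited). The gripper opens to 85 mm and grips with 20 to 120 N. Pads are 22 mm wide; open, the fingers measure 114 mm over their backs; the gripper's body (76 mm by 85 mm) begins 54 mm behind the grasp point. The pads swing forward as they close: fully open they stand 13 mm farther back than shut.
Start: joints at [-68.113, 32.985, 1.427, 82.34, -0.859, 64.687, -3.237], TCP at [303.161, 603.094, 222.189] pointing down, gripper open.
Joint ranges: [-157.87, 157.87], [-19.46, 123.44], [-87.15, 90], [11.01, 140.99], [-62.26, 242.26], [9.8, 113.94], [-161.44, 161.44]. Speed limits (degrees/s): [127.2, 127.2, 172.46, 172.46, 180, 180, 180].

INTERFACE

Orientations are given as a 3x3 rotation matrix whose columns are the frame's x, y, z axes.
In Python, from bench import r, imaging gives the robot as it stands.
- The arm moves only by the tool servo_tool, never from a script. Its argument "increments" is a list that holds one entry, the list of rows, each a list of 4 numbers: the shift along the world's x, y, z in mm, then the turn about the world's z in degrees. A call has 1 to 8 rows; each row shifts and turns the pose as measured when the row begins; what a row does not reach is not made up. A row lasts 1/12 s, in which the tool goes at most 41.7 mm and 7.16 degrees, less where a joint would pass 70% of its speed; a pose out of reach is approached as far as the arm can. A call with a gripper value outside its range is refused whole. "fingers" is the finger opening in mm, from 0 to 85.4, set as the call begins (left out, the last holds). The fingers move at their own pace and stop on an object; the grip force is fixed at half the most. Time passes only in rows, so rows that do not move let the fingers close. It gives the time, the measured TCP pose, the force and the opening at its end, in the units of the state.
- r.sense(): the state, without advancing time (a new reading comes with each control period).
- imaging.camera(name): name is "scene" or "side" or "wrist"; returns a dict with "pixels" (480x640x3 uint8, blue, green, red), "range_z" (480x640 float32, mm along the optical axis (not along the pixel's ray), 0 where there is no reading), "mtx" (3x3 intrinsics, pixels), "dist_coeffs" ([k1, k2, p1, p2, k3] as OpenCV has them; the pictures are not rectified), "extrinsics" (4x4, takes a point from camera to world coordinates). Camera axes: x right, y down, z forward; pixel columns grow to the right and rows downward; lengths in mm; the calibration is good to about 2 mm. A picture is of the moment at which its call begins.
- r.close_job(): hands the job in, once; it reports no verdict.
The state is a dict: "t": time; "qpos": joint angles; "qd": joint speeds; "tau": joint torques, N m; "ee_pos": TCP position; "orientation": TCP orientation; "force": force on the tool from outside, world axes, zero at the start; "moment": the same for the moment, N m; "width": finger opening in mm.
Only numpy, scipy, OpenCV 4.12 (cv2) and the standard library are available. Lean on these libraries where they do the work, as an engineer would, in place of code of your own. Each camera call takes 0.05 s, during which the arm holds its last target.

## Working session

There is one attempt and no reset: what is moved stays moved. The work goes in short steps, Python scripts to look and compute and a tool call to move; the robot and the scene stay as the last step left them, time stands still between calls to the robot, and variables do not carry over. Pictures are saved under pics/ and viewed, and the job is handed in when it is done.

Besides the shell and the picture viewer there is one more tool, called as name(argument=value, ...), one argument or row to a line, values as JSON. servo_tool: Moves the arm, as the interface text tells. Its arguments: {"type":"object","properties":{"increments":{"type":"array"},"fingers":{"type":"number"}},"required":["increments"]}

```bash
ls; mkdir -p pics; cat > h.py <<'E'
from bench import r, imaging
import numpy as np, cv2, pickle
def snap(n,f):
    c=imaging.camera(n); cv2.imwrite('pics/'+f+'.png',c['pixels']); pickle.dump(c,open('pics/'+f+'.pkl','wb')); return c
def load(f): return pickle.load(open('pics/'+f+'.pkl','rb'))
def ray(c,u,v):
    p=cv2.undistortPoints(np.array([[[u,v]]],float),np.array(c['mtx'],float),np.array(c['dist_coeffs'],float))[0,0]
    E=np.array(c['extrinsics']); d=np.array([p[0],p[1],1.]); return E[:3,3],E[:3,:3]@d
def pz(c,u,v,z):
    o,d=ray(c,u,v); return o+d*(z-o[2])/d[2]
def pd(c,u,v):
    o,d=ray(c,u,v); return o+d*c['range_z'][int(round(v)),int(round(u))]
def proj(c,P):
    E=np.linalg.inv(np.array(c['extrinsics'])); rv,_=cv2.Rodrigues(E[:3,:3])
    return cv2.projectPoints(np.array(P,float).reshape(-1,1,3),rv,E[:3,3],np.array(c['mtx'],float),np.array(c['dist_coeffs'],float))[0][:,0]
def crop(c,u0,v0,u1,v1,k,f):
    cv2.imwrite('pics/'+f+'.png',cv2.resize(c['pixels'][v0:v1,u0:u1],None,fx=k,fy=k,interpolation=cv2.INTER_CUBIC))
E
python3 - <<'E'
from h import *
for n in('scene','side'):
    c=snap(n,n+'0')
s=r.sense();print(s)
E
```

```text
pics
{'t': 0.1, 'qpos': array([-68.11390822,  33.02784324,   1.42087711,  82.38173246,
        -0.86001888,  64.68722555,  -3.23906465]), 'qd': array([-0.05282585, -0.13829688, -0.07827794, -0.09615161,  0.00631794,
       -0.12606519, -0.00295124]), 'tau': array([ 5.85022703e-03, -7.67304468e+01,  2.25795150e+00, -2.86599576e+01,
        1.59084611e-02,  8.77245096e-03,  3.59818569e-05]), 'ee_pos': array([302.93283208, 602.72744804, 221.42711905]), 'orientation': array([[ 4.49090862e-01,  8.93485864e-01, -6.39063658e-04],
       [ 8.93484824e-01, -4.49091315e-01, -1.36394734e-03],
       [-1.50566561e-03,  4.15426072e-05, -9.99998866e-01]]), 'force': array([-0.02204417,  0.63331047,  0.13575113]), 'moment': array([ 0.0100871 ,  0.07389222, -0.03065017]), 'width': 85.41640296870824}
```

View pics/scene0.png

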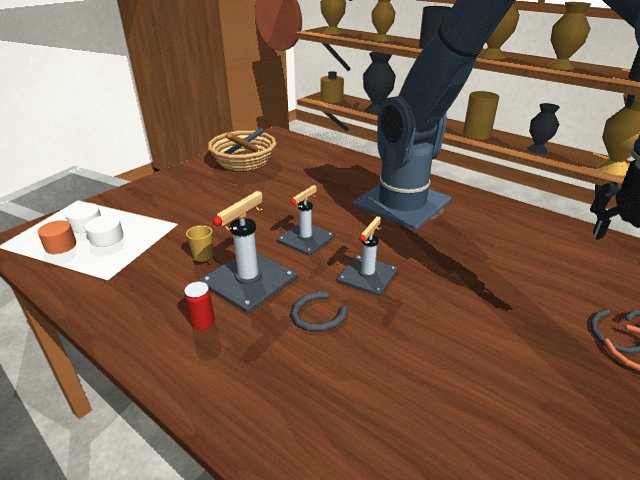

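View pics/side0.png

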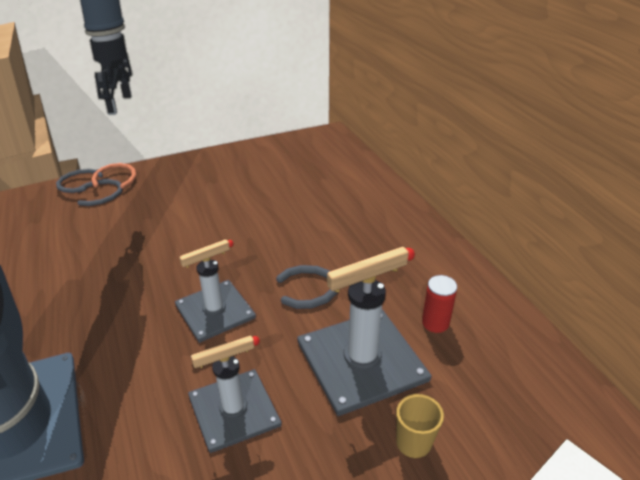

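The scene view has three stands: a large one with its tube at (246,255), and smaller ones at (305,220) and (369,260). In the side view they are at (365,330), (230,385) and (210,290). I'll check their sizes in crops and by measurement.

```bash
python3 - <<'E'
from h import *
c=load('scene0'); crop(c,190,170,310,320,4,'sc1')
d=load('side0'); crop(d,290,230,470,420,3,'si1')
E
```

```text
(no output)
```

View pics/sc1.png

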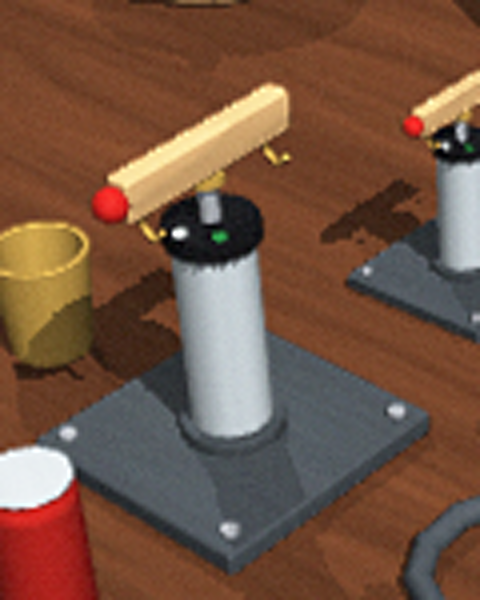

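View pics/si1.png

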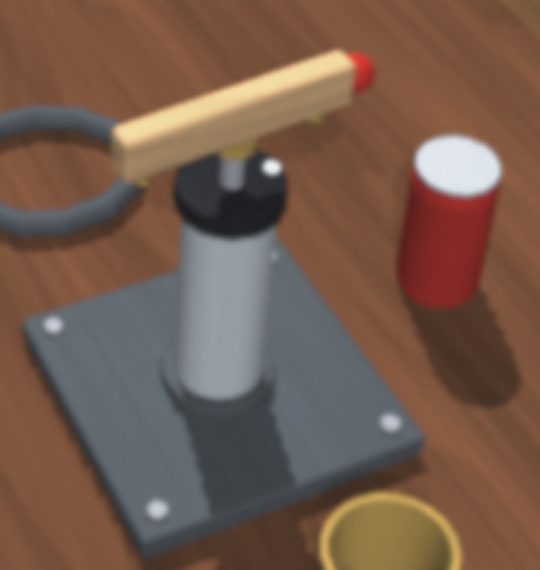

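```bash
python3 - <<'E'
from h import *
c=load('scene0'); d=load('side0')
np.set_printoptions(precision=1,suppress=True)
def S(n,a): print('sc',n,pz(c,*a[:2],a[2]), pd(c,*a[:2]))
def D(n,a): print('si',n,pz(d,*a[:2],a[2]),pd(d,*a[:2]))
A=[pz(c,199.5,280,14),pz(c,247.5,311,14),pz(c,297.5,275,14)];print('edges',np.linalg.norm(A[0]-A[1]),np.linalg.norm(A[1]-A[2]),'ctr',(A[0]+A[2])/2)
B=[pz(d,297.3,338.3,16),pz(d,338.3,411,14),pz(d,430.7,376.7,14)];print('edges',np.linalg.norm(B[0]-B[1]),np.linalg.norm(B[1]-B[2]),'ctr',(B[0]+B[2])/2)
S('col',(243.2,225.5,164));S('white',(235,228.2,164));S('green',(244.7,229.2,164));S('red',(217.5,221.2,207))
S('end',(259.5,193.5,220));S('start',(218,215,220))
D('col',(367.3,289.3,164));D('white',(380.3,285.7,164));D('red',(410.5,254,207))
D('end',(329.5,274,220));D('start',(403,248.5,220))
S('tin',(199,288,95));S('cup',(200,230,75));S('hs',(320,312,16)); D('tin',(441,285,95));D('cup',(419,413,75))
# top face of bar from depth
for n,k in(('scene',c),('side',d)):
    v,u=np.mgrid[160:440,180:460]; P=np.array([pd(k,a,b) for a,b in zip(u.ravel()[::1],v.ravel()[::1])])
    m=(P[:,2]>214)&(P[:,2]<225); px=k['pixels'][v.ravel(),u.ravel()]
    Q=P[m]; Q=Q[np.linalg.norm(Q[:,:2]-np.median(Q[:,:2],0),axis=1)<100]
    w,V=np.linalg.eigh(np.cov(Q[:,:2].T)); x=V[:,1]; t=(Q[:,:2]-Q[:,:2].mean(0))@x; s=(Q[:,:2]-Q[:,:2].mean(0))@V[:,0]
    print(n,len(Q),Q.mean(0),'mid',Q[:,:2].mean(0)+x*(t.max()+t.min())/2+V[:,0]*(s.max()+s.min())/2,'len',np.ptp(t),np.ptp(s),'yaw',np.degrees(np.arctan2(x[1],x[0])))
E
```

```text
edges 170.49783504200622 167.09493548708772 ctr [581.4 -82.1  14. ]
edges 162.761295783813 164.97018517815619 ctr [579.7 -88.6  15. ]
sc col [582.5 -80.3 164. ] [585.5 -76.7 166.9]
sc white [601.9 -86.  164. ] [602.7 -85.  164.8]
sc green [591.1 -66.2 164. ] [592.5 -64.5 165.4]
sc red [649.9 -80.3 207. ] [655.8 -72.1 213. ]
sc end [523.6 -82.5 220. ] [522.3 -83.8 219. ]
sc start [645.8 -81.  220. ] [644.4 -83.  218.6]
si col [582.7 -84.1 164. ] [578.1 -92.2 172.4]
si white [604.5 -84.7 164. ] [603.2 -86.8 166.3]
si red [654.7 -80.9 207. ] [649.1 -88.8 214.6]
si end [517.9 -88.8 220. ] [517.6 -89.4 220.5]
si start [641.6 -78.7 220. ] [641.3 -79.1 220.4]
sc tin [738.3 -56.1  95. ] [737.9 -56.8  94.3]
sc cup [ 574.8 -262.5   75. ] [ 563.9 -278.8   63.1]
sc hs [568.8 131.5  16. ] [555.  120.1  -0.4]
si tin [741.9 -58.6  95. ] [741.7 -58.9  95.4]
si cup [ 582.3 -256.7   75. ] [ 599.4 -236.4   38.4]
scene 328 [590.8 -81.7 219. ] mid [587.4 -84.9] len 144.23691274674263 20.32781921829975 yaw -175.75982862842105
side 874 [580.  -88.3 219. ] mid [586. -86.] len 142.34555487257947 18.724408892640135 yaw -175.53335925205647
```

The large stand is the right one: its base edges measure 163–170 mm, its collar is at z≈164, and its bar spans 143 mm including the ball. The axis is near (582,-84) and the bar's yaw is about 4°. The smaller stands are the look-alikes. I'll raise the arm and traverse above everything, ending near tool yaw -86°.

servo_tool(
  increments=[
    [[0,0,30,0],[0,0,35,0],[5,-13,30,-7],[14,-34,15,-7],[15,-36,0,-7],[15,-36,0,-7],[15,-36,0,-7],[15,-36,0,-7]],
  ],
)

```text
t: 0.77
ee_pos: [375.1, 410.8, 329.2]
orientation: [[0.934, 0.356, -0.014], [0.357, -0.934, 0.003], [-0.012, -0.008, -1.0]]
force: [1.1, -0.2, -0.1]
width: 85.2
```

servo_tool(
  increments=[
    [[15,-36,0,-7],[15,-36,0,-7],[15,-36,0,-7],[15,-36,0,-7],[15,-36,0,-7],[15,-36,0,-7],[15,-36,0,-7],[15,-36,0,-7]],
  ],
)

```text
t: 1.43
ee_pos: [496.1, 106.9, 328.7]
orientation: [[0.805, -0.594, -0.006], [-0.594, -0.805, 0.016], [-0.015, -0.009, -1.0]]
force: [1.0, 0.3, 0.6]
width: 85.5
```

servo_tool(
  increments=[
    [[15,-36,0,-7],[15,-36,0,-7],[15,-36,0,-7],[10,-26,0,-7],[5,-10,0,-7],[0,0,0,-7],[0,0,0,-4],[0,0,0,0]],
  ],
)

```text
t: 2.1
ee_pos: [557.1, -57.6, 327.9]
orientation: [[0.096, -0.995, 0.006], [-0.995, -0.096, 0.01], [-0.009, -0.007, -1.0]]
force: [-0.3, -0.2, 0.1]
width: 85.2
```

```bash
python3 - <<'E'
from h import *
c=snap('wrist','w1'); s=r.sense(); print(s['qpos'],s['ee_pos'],np.degrees(np.arctan2(s['orientation'][1,0],s['orientation'][0,0])))
E
```

```text
[-28.67542229  23.53076624  46.29307408  91.31697744 -18.27704547
  72.61803033 -63.52462486] [557.04007448 -57.28114972 327.85118168] -84.23525486482484
```

View pics/w1.png

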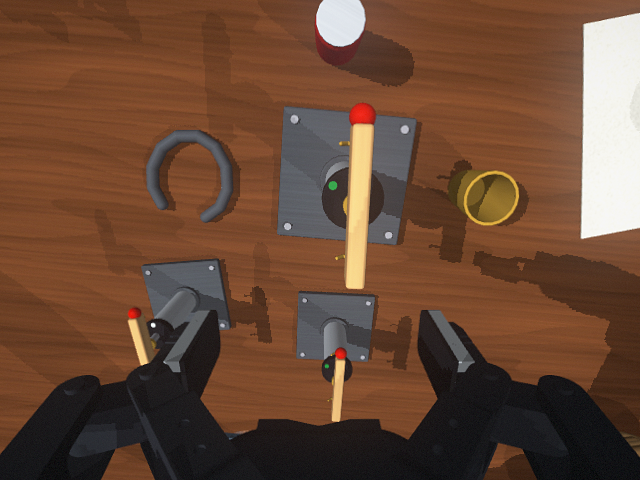

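```bash
python3 - <<'E'
from h import *
np.set_printoptions(precision=1,suppress=True)
c=load('w1')
for n,u,v,z in(('red',363,115,207),('start',362.5,125,220),('end',355,270,220),('endlow',355,288,194),('collar',353,197,164),('green',333,186,164)): print(n,pz(c,u,v,z),pd(c,u,v))
crop(c,270,90,430,310,2.6,'w1c')
E
```

```text
red [652.4 -80.3 207. ] [651.8 -79.3 217.1]
start [644.9 -79.5 220. ] [645.  -79.6 218.7]
end [534.5 -88.3 220. ] [534.4 -88.3 219.7]
endlow [507.  -94.2 194. ] [518.8 -90.3 220.1]
collar [583.9 -85.2 164. ] [593.1 -79.2 220.1]
green [592.1 -65.9 164. ] [592.2 -65.8 165.3]
```

View pics/w1c.png

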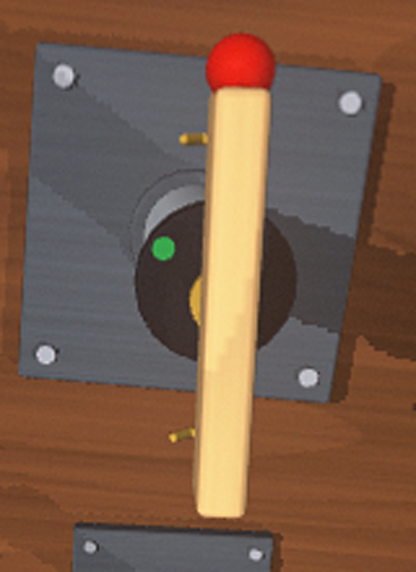

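Bar centre is (582,-84.7) with yaw 4.8°. The green dot's bearing of about 61.6° puts locked at about 1.4°. I'll align the tool above the bar.

servo_tool(
  increments=[
    [[12,-14,0,-1],[12,-13,0,0],[3,-3,-25,0],[0,0,-25,0],[0,0,0,0]],
  ],
)

```text
t: 2.57
ee_pos: [585.5, -85.3, 276.8]
orientation: [[0.104, -0.995, 0.007], [-0.994, -0.104, 0.012], [-0.011, -0.008, -1.0]]
force: [-0.5, 0.1, -1.2]
width: 85.6
```

servo_tool(
  increments=[
    [[-3,1,-15,-1],[0,0,-20,0],[0,0,-20,0],[0,0,0,0]],
  ],
)

```text
t: 2.9
ee_pos: [582.8, -82.1, 222.8]
orientation: [[0.098, -0.995, 0.008], [-0.995, -0.098, 0.014], [-0.013, -0.01, -1.0]]
force: [-0.8, 0.6, -1.1]
width: 85.5
```

servo_tool(
  increments=[
    [[-1,-3,-8,-1],[0,0,-8,0],[0,0,0,0],[0,0,0,0]],
  ],
)

```text
t: 3.23
ee_pos: [583.2, -84.6, 209.6]
orientation: [[0.085, -0.996, 0.012], [-0.996, -0.085, 0.014], [-0.013, -0.013, -1.0]]
force: [0.2, -0.2, 0.4]
width: 85.6
```

servo_tool(
  increments=[
    [[-1,0,-3,0],[0,0,0,0],[0,0,0,0]],
  ],
  fingers=40,
)

```text
t: 3.48
ee_pos: [583.0, -84.8, 208.1]
orientation: [[0.085, -0.996, 0.014], [-0.996, -0.085, 0.014], [-0.013, -0.016, -1.0]]
force: [0.4, -1.2, 0.6]
width: 51.6
```

```bash
python3 - <<'E'
from h import *
s=r.sense(); print(s['ee_pos'],s['width'],s['force'],s['moment'])
c=snap('side','si2'); crop(c,260,130,480,330,3,'si2c')
E
```

```text
[583.00251473 -84.79171533 208.11712471] 51.611987172696026 [ 0.43553871 -1.2366018   0.58431156] [-0.06621108  0.00914292  0.00157995]
```

View pics/si2c.png

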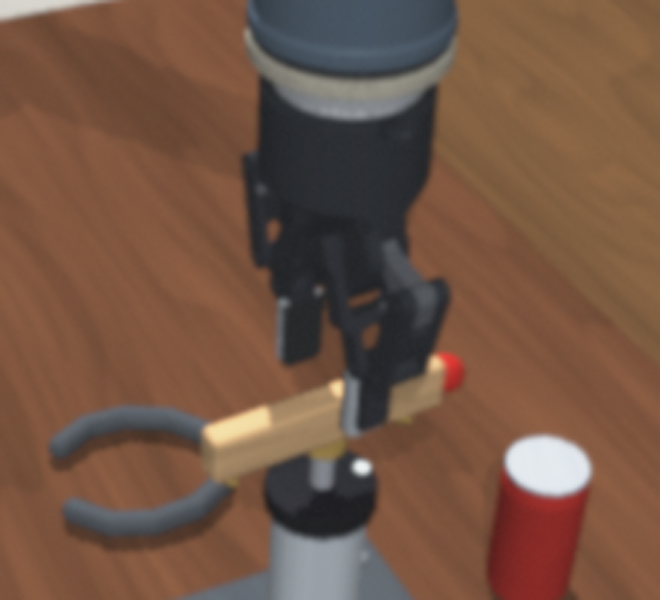

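The fingers straddle the bar at about its middle, with the near pad at crop (370,390). Closing.

servo_tool(
  increments=[
    [[0,0,0,0],[0,0,0,0],[0,0,0,0],[0,0,0,0],[0,0,0,0],[0,0,0,0]],
  ],
  fingers=0,
)

```text
t: 4.03
ee_pos: [583.1, -85.1, 208.8]
orientation: [[0.085, -0.996, 0.015], [-0.996, -0.085, 0.014], [-0.013, -0.016, -1.0]]
force: [-0.3, -0.6, 0.4]
width: 12.8
```

```bash
python3 - <<'E'
from h import *
s=r.sense(); print(s['t'],s['ee_pos'],s['width'],s['force'],s['moment'])
c=snap('wrist','w2')
d=snap('side','si3'); crop(d,300,210,440,310,4,'si3c')
E
```

```text
4.0333 [583.1233609  -85.05548372 208.81497959] 12.827183792210343 [-0.25456007 -0.59889325  0.37464725] [-0.06656053  0.0577246   0.00632946]
```

View pics/w2.png

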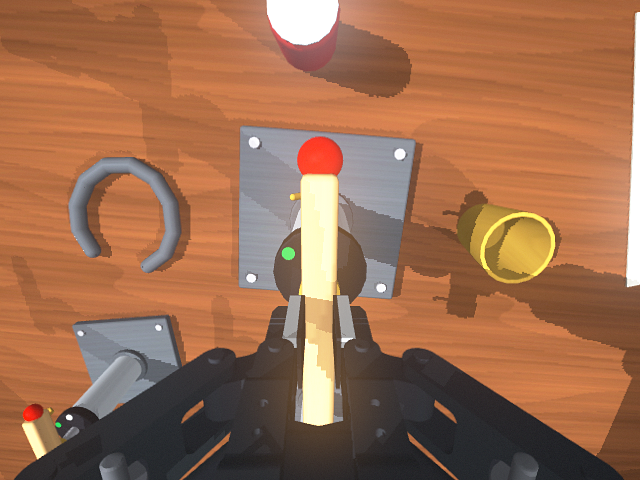

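View pics/si3c.png

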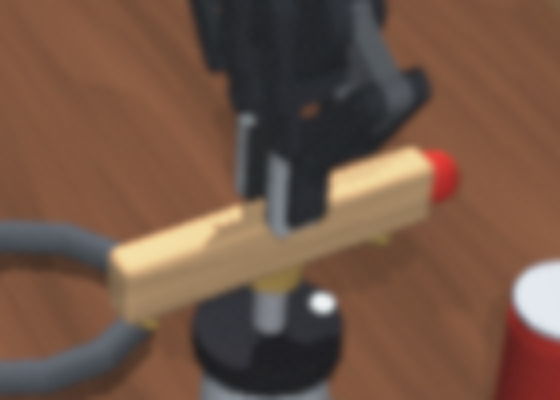

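servo_tool(
  increments=[
    [[0,0,0,0],[0,0,0,0],[0,0,0,1]],
  ],
)

```text
t: 4.38
ee_pos: [583.1, -85.1, 208.8]
orientation: [[0.103, -0.995, 0.015], [-0.995, -0.103, 0.014], [-0.013, -0.016, -1.0]]
force: [0.1, 0.5, 0.3]
width: 12.6
```

The grip is firm and steady. Now I'll twist anticlockwise in small portions.

servo_tool(
  increments=[
    [[0,0,0,3],[0,0,0,3],[0,0,0,3],[0,0,0,3]],
  ],
)

```text
t: 4.72
ee_pos: [583.0, -84.7, 208.8]
orientation: [[0.318, -0.948, 0.011], [-0.948, -0.318, 0.017], [-0.013, -0.016, -1.0]]
force: [0.0, -0.3, -0.1]
width: 12.9
```

```bash
cat > s.py <<'E'
from h import *
np.set_printoptions(precision=2,suppress=True)
s=r.sense(); print(s['t'],s['ee_pos'],'yaw',np.degrees(np.arctan2(s['orientation'][1,0],s['orientation'][0,0])),s['width'],s['force'],s['moment'],s['qpos'])
E
python3 s.py
```

```text
4.7167 [583.05 -84.7  208.79] yaw -71.43172902319938 12.867995508367471 [ 0.02 -0.28 -0.11] [ 0.02  0.06 -0.07] [-19.38  30.52  37.93  98.24 -22.81  58.55 -44.69]
```

servo_tool(
  increments=[
    [[0,0,0,4],[0,0,0,4],[0,0,0,4],[0,0,0,4],[0,0,0,4],[0,0,0,4]],
  ],
)

```text
t: 5.22
ee_pos: [582.6, -84.1, 208.8]
orientation: [[0.695, -0.719, 0.002], [-0.718, -0.695, 0.021], [-0.014, -0.016, -1.0]]
force: [-0.1, 0.5, 0.7]
width: 12.9
```

```bash
python3 s.py
```

```text
5.2167 [582.62 -84.08 208.82] yaw -45.92918281817406 12.859600045919068 [-0.07  0.55  0.66] [ 0.03  0.11 -0.  ] [-14.98  29.17  30.5   97.64 -18.35  58.2  -23.74]
```

servo_tool(
  increments=[
    [[0,0,0,4],[0,0,0,4],[0,0,0,4],[0,0,0,3],[0,0,0,3],[0,0,0,0],[0,0,0,0]],
  ],
)

```text
t: 5.8
ee_pos: [582.0, -83.7, 208.8]
orientation: [[0.895, -0.446, -0.006], [-0.446, -0.895, 0.022], [-0.015, -0.017, -1.0]]
force: [-0.2, 0.0, -0.3]
width: 12.7
```

```bash
python3 s.py; python3 - <<'E'
from h import *
snap('wrist','w3')
E
```

```text
5.8 [582.04 -83.68 208.8 ] yaw -26.502049505719526 12.698220789817292 [-0.2   0.01 -0.33] [-0.01 -0.04 -0.01] [-11.65  28.42  24.99  97.19 -15.06  58.18  -7.68]
```

View pics/w3.png

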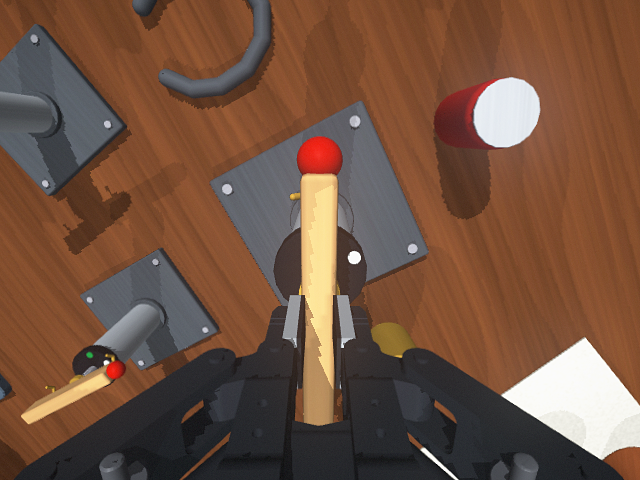

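The bar covers the green dot and the white dot shows at (354,257), so the stand is unlocked at about 62°. Now the lift.

servo_tool(
  increments=[
    [[0,0,3,0],[0,0,4,0],[0,0,5,0],[0,0,5,0],[0,0,5,0],[0,0,4,0],[0,0,3,0]],
  ],
)

```text
t: 6.43
ee_pos: [581.9, -83.6, 238.7]
orientation: [[0.893, -0.45, -0.008], [-0.45, -0.893, 0.02], [-0.017, -0.014, -1.0]]
force: [1.4, -0.7, -5.4]
width: 12.5
```

```bash
python3 s.py
```

```text
6.4333 [581.87 -83.62 238.74] yaw -26.715789181881473 12.536495178549332 [ 1.4  -0.75 -5.37] [-0.17 -0.32 -0.03] [-12.27  26.94  25.79  94.68 -14.08  62.16  -8.86]
```

servo_tool(
  increments=[
    [[0,0,4,0],[0,0,4,0],[0,0,4,0],[0,0,2,0],[0,0,1,0],[0,0,1,0]],
  ],
)

```text
t: 6.93
ee_pos: [581.9, -83.6, 257.4]
orientation: [[0.893, -0.45, -0.007], [-0.45, -0.893, 0.021], [-0.016, -0.015, -1.0]]
force: [2.2, -0.8, -5.5]
width: 12.6
```

```bash
python3 s.py
```

```text
6.9333 [581.87 -83.59 257.36] yaw -26.720764207038904 12.638502822399436 [ 2.16 -0.8  -5.47] [-0.11 -0.38  0.04] [-12.52  26.03  26.15  93.1  -13.56  64.52  -9.38]
```

servo_tool(
  increments=[
    [[0,0,1.5,0],[0,0,1.5,0],[0,0,0,0]],
  ],
)

```text
t: 7.18
ee_pos: [581.9, -83.6, 260.7]
orientation: [[0.893, -0.45, -0.007], [-0.45, -0.893, 0.021], [-0.016, -0.015, -1.0]]
force: [1.2, 0.6, -1.9]
width: 12.8
```

servo_tool(
  increments=[
    [[0,0,1.5,0],[0,0,1.5,0],[0,0,0,0]],
  ],
)

```text
t: 7.43
ee_pos: [581.9, -83.6, 263.7]
orientation: [[0.893, -0.45, -0.008], [-0.45, -0.893, 0.02], [-0.016, -0.015, -1.0]]
force: [1.6, -0.6, -4.1]
width: 12.5
```

servo_tool(
  increments=[
    [[0,0,1,0],[0,0,1,0],[0,0,1,0]],
  ],
)

```text
t: 7.68
ee_pos: [581.6, -83.5, 265.5]
orientation: [[0.893, -0.45, -0.009], [-0.45, -0.893, 0.02], [-0.017, -0.014, -1.0]]
force: [4.0, -1.1, -10.9]
width: 12.6
```

servo_tool(
  increments=[
    [[0,0,1,0],[0,0,1,0],[0,0,1,0]],
  ],
)

```text
t: 7.93
ee_pos: [581.6, -83.5, 267.6]
orientation: [[0.893, -0.45, -0.011], [-0.45, -0.893, 0.02], [-0.018, -0.013, -1.0]]
force: [4.4, -1.0, -12.8]
width: 12.6
```

servo_tool(
  increments=[
    [[0,0,1,0],[0,0,1,0],[0,0,1,0]],
  ],
)

```text
t: 8.18
ee_pos: [581.5, -83.5, 270.1]
orientation: [[0.893, -0.45, -0.011], [-0.45, -0.893, 0.019], [-0.019, -0.012, -1.0]]
force: [5.1, -1.1, -14.9]
width: 12.2
```

The buffer pushes back with a step of about 5.5 N at z≈264.3, which is about 55.5 mm of rise. I'm now about 6 mm into it, so I'll back down to about 1 mm of press.

servo_tool(
  increments=[
    [[0,0,-2,0],[0,0,-2,0],[0,0,0,0],[0,0,0,0]],
  ],
)

```text
t: 8.52
ee_pos: [581.6, -83.5, 266.5]
orientation: [[0.893, -0.45, -0.011], [-0.45, -0.893, 0.02], [-0.018, -0.013, -1.0]]
force: [4.5, -0.7, -10.2]
width: 12.5
```

```bash
python3 s.py
```

```text
8.5167 [581.62 -83.55 266.45] yaw -26.725366876835572 12.520699615120066 [  4.47  -0.71 -10.16] [-0.26 -0.91  0.06] [-12.67  25.71  26.34  92.15 -13.25  65.92  -9.7 ]
```

servo_tool(
  increments=[
    [[0,0,-1,0],[0,0,0,0],[0,0,0,0]],
  ],
)

```text
t: 8.77
ee_pos: [581.6, -83.6, 265.7]
orientation: [[0.893, -0.45, -0.01], [-0.45, -0.893, 0.02], [-0.018, -0.013, -1.0]]
force: [3.1, -1.1, -10.4]
width: 12.4
```

```bash
python3 s.py
```

```text
8.7667 [581.64 -83.56 265.67] yaw -26.72493645408693 12.354370353564168 [  3.12  -1.1  -10.43] [-0.29 -0.91  0.06] [-12.65  25.74  26.32  92.24 -13.28  65.79  -9.68]
```

servo_tool(
  increments=[
    [[0,0,0,-3],[0,0,0,-3],[0,0,0,-3],[0,0,0,-3],[0,0,0,-2],[0,0,0,0]],
  ],
)

```text
t: 9.27
ee_pos: [582.0, -83.8, 265.7]
orientation: [[0.75, -0.661, -0.004], [-0.661, -0.75, 0.021], [-0.017, -0.013, -1.0]]
force: [3.4, -1.2, -10.3]
width: 12.5
```

```bash
python3 s.py
```

```text
9.2667 [582.02 -83.77 265.68] yaw -41.35734492800168 12.500542054318974 [  3.41  -1.23 -10.29] [-0.29 -0.86 -0.  ] [-14.95  26.18  30.2   92.58 -15.36  65.7  -22.17]
```

servo_tool(
  increments=[
    [[0,0,0,-1.5],[0,0,0,-1.5],[0,0,0,-1.5]],
  ],
)

```text
t: 9.52
ee_pos: [582.1, -83.8, 265.7]
orientation: [[0.695, -0.719, -0.002], [-0.719, -0.694, 0.022], [-0.017, -0.013, -1.0]]
force: [3.5, -2.0, -11.4]
width: 12.5
```

```bash
python3 s.py
```

```text
9.5167 [582.06 -83.79 265.66] yaw -45.998870432377615 12.484972118630168 [  3.53  -1.97 -11.39] [-0.36 -0.93  0.08] [-15.69  26.34  31.44  92.7  -16.01  65.68 -26.14]
```

servo_tool(
  increments=[
    [[0,0,0,-1.5],[0,0,0,-1.5]],
  ],
)

```text
t: 9.68
ee_pos: [582.1, -83.9, 265.7]
orientation: [[0.652, -0.758, -0.001], [-0.758, -0.652, 0.022], [-0.017, -0.014, -1.0]]
force: [5.0, -2.2, -11.1]
width: 12.3
```

```bash
python3 s.py
```

```text
9.6833 [582.14 -83.87 265.68] yaw -49.291722646581476 12.320830331670294 [  5.01  -2.19 -11.12] [-0.44 -0.94  0.08] [-16.22  26.46  32.33  92.78 -16.48  65.67 -28.94]
```

servo_tool(
  increments=[
    [[0,0,0,-1.5],[0,0,0,-1.5]],
  ],
)

```text
t: 9.85
ee_pos: [582.2, -83.9, 265.7]
orientation: [[0.607, -0.795, 0.001], [-0.794, -0.607, 0.022], [-0.017, -0.014, -1.0]]
force: [3.2, -2.1, -11.4]
width: 12.5
```

```bash
python3 s.py
```

```text
9.85 [582.21 -83.9  265.67] yaw -52.60991504488543 12.470542305587118 [  3.16  -2.09 -11.42] [-0.45 -0.92 -0.01] [-16.76  26.59  33.24  92.86 -16.96  65.66 -31.77]
```

servo_tool(
  increments=[
    [[0,0,0,-2],[0,0,0,-2],[0,0,0,-2]],
  ],
)

```text
t: 10.1
ee_pos: [582.3, -84.0, 265.7]
orientation: [[0.513, -0.858, 0.003], [-0.858, -0.513, 0.021], [-0.016, -0.014, -1.0]]
force: [4.1, -2.4, -11.5]
width: 12.3
```

```bash
python3 s.py;  python3 - <<'E'
from h import *
snap('wrist','w4')
E
```

```text
10.1 [582.34 -84.03 265.69] yaw -59.1432063582037 12.325916424411712 [  4.14  -2.43 -11.46] [-0.46 -0.92  0.07] [-17.84  26.86  35.05  93.02 -17.9   65.66 -37.34]
```

View pics/w4.png

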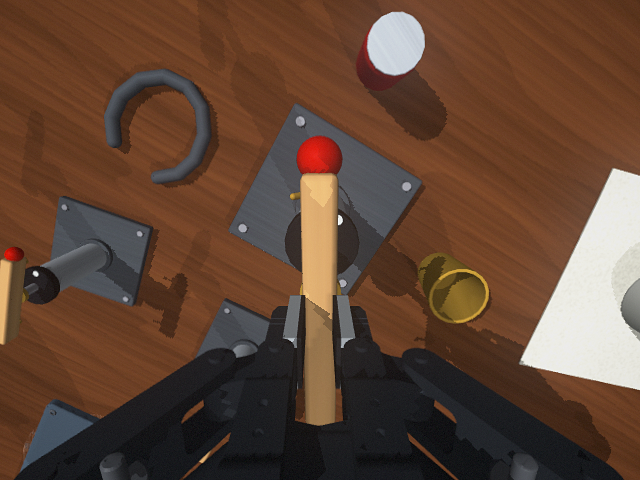

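The bar still lies straight in the jaws, with the ball at (320,157) as before. It turns freely at about 0.5 rad with only about 0.07 N m, so I'm continuing.

servo_tool(
  increments=[
    [[0,0,0,-2],[0,0,0,-2],[0,0,0,-2],[0,0,0,-2]],
  ],
)

```text
t: 10.48
ee_pos: [582.5, -84.2, 265.8]
orientation: [[0.38, -0.925, 0.007], [-0.925, -0.38, 0.02], [-0.016, -0.014, -1.0]]
force: [5.0, -2.2, -11.8]
width: 12.4
```

```bash
python3 s.py
```

```text
10.4833 [582.49 -84.24 265.78] yaw -67.65844712005475 12.35061663946899 [  4.98  -2.2  -11.81] [-0.59 -0.98  0.03] [-19.26  27.25  37.44  93.23 -19.12  65.68 -44.58]
```

servo_tool(
  increments=[
    [[0,0,0,-2],[0,0,0,-2],[0,0,0,-2],[0,0,0,-2]],
  ],
)

```text
t: 10.82
ee_pos: [582.6, -84.5, 265.8]
orientation: [[0.24, -0.971, 0.01], [-0.971, -0.24, 0.018], [-0.015, -0.014, -1.0]]
force: [3.4, -2.0, -10.7]
width: 12.8
```

```bash
python3 s.py
```

```text
10.8167 [582.58 -84.49 265.84] yaw -76.11445023973182 12.827995032421953 [  3.41  -1.95 -10.69] [-0.56 -0.84  0.03] [-20.67  27.69  39.86  93.44 -20.35  65.75 -51.74]
```

servo_tool(
  increments=[
    [[0,0,0,-2],[0,0,0,-2],[0,0,0,-2],[0,0,0,-2],[0,0,0,-2],[0,0,0,0]],
  ],
)

```text
t: 11.32
ee_pos: [582.7, -84.8, 265.9]
orientation: [[0.056, -0.998, 0.014], [-0.998, -0.056, 0.015], [-0.015, -0.015, -1.0]]
force: [3.9, -3.1, -11.8]
width: 12.4
```

```bash
python3 s.py
```

```text
11.3167 [582.68 -84.82 265.92] yaw -86.78773473330239 12.376580270706617 [  3.91  -3.13 -11.78] [-0.56 -0.85  0.01] [-22.47  28.34  42.97  93.68 -21.94  65.91 -60.75]
```

The bar is back within about 0.03 rad of locked. I'll settle it down gently onto the notch floor.

servo_tool(
  increments=[
    [[0,0,-1,0],[0,0,-1,0],[0,0,0,0]],
  ],
)

```text
t: 11.57
ee_pos: [582.7, -84.9, 264.3]
orientation: [[0.059, -0.998, 0.014], [-0.998, -0.058, 0.016], [-0.015, -0.015, -1.0]]
force: [3.7, -1.3, -9.6]
width: 12.8
```

servo_tool(
  increments=[
    [[0,0,-1,0],[0,0,0,0]],
  ],
)

```text
t: 11.73
ee_pos: [582.9, -84.9, 263.8]
orientation: [[0.06, -0.998, 0.015], [-0.998, -0.059, 0.016], [-0.015, -0.016, -1.0]]
force: [2.7, -1.9, -8.4]
width: 12.0
```

```bash
python3 s.py
```

```text
11.7333 [582.86 -84.94 263.85] yaw -86.58218665873444 12.046136320534911 [ 2.66 -1.86 -8.42] [-0.41 -0.54 -0.  ] [-22.36  28.38  42.82  93.91 -22.04  65.55 -60.45]
```

servo_tool(
  increments=[
    [[0,0,-1,0],[0,0,0,0],[0,0,0,0]],
  ],
)

```text
t: 11.98
ee_pos: [582.9, -85.0, 263.8]
orientation: [[0.06, -0.998, 0.016], [-0.998, -0.06, 0.017], [-0.016, -0.017, -1.0]]
force: [2.2, -0.3, -5.4]
width: 12.5
```

servo_tool(
  increments=[
    [[0,0,-1,0],[0,0,0,0],[0,0,0,0]],
  ],
)

```text
t: 12.23
ee_pos: [582.9, -84.9, 263.2]
orientation: [[0.06, -0.998, 0.017], [-0.998, -0.06, 0.017], [-0.016, -0.018, -1.0]]
force: [1.8, -1.2, -3.4]
width: 12.2
```

```bash
python3 s.py
```

```text
12.2333 [582.94 -84.94 263.17] yaw -86.54808709837816 12.23356631875543 [ 1.76 -1.21 -3.41] [-0.33 -0.34 -0.02] [-22.31  28.36  42.77  94.04 -22.13  65.38 -60.33]
```

servo_tool(
  increments=[
    [[0,0,-1,0],[0,0,-0.5,0],[0,0,0,0]],
  ],
)

```text
t: 12.48
ee_pos: [583.0, -85.0, 262.2]
orientation: [[0.06, -0.998, 0.017], [-0.998, -0.06, 0.017], [-0.016, -0.018, -1.0]]
force: [2.2, -1.1, -2.8]
width: 12.3
```

```bash
python3 s.py
```

```text
12.4833 [583.   -85.03 262.21] yaw -86.54877956786474 12.305455862145608 [ 2.19 -1.06 -2.82] [-0.2  -0.17  0.03] [-22.28  28.39  42.74  94.15 -22.2   65.22 -60.26]
```

servo_tool(
  increments=[
    [[0,0,-1,0],[0,0,0,0]],
  ],
)

```text
t: 12.65
ee_pos: [583.1, -85.1, 262.2]
orientation: [[0.06, -0.998, 0.018], [-0.998, -0.06, 0.018], [-0.017, -0.019, -1.0]]
force: [-0.6, -0.5, -2.2]
width: 12.5
```

```bash
python3 s.py
```

```text
12.65 [583.12 -85.07 262.2 ] yaw -86.54518938850507 12.491649779518392 [-0.59 -0.49 -2.18] [-0.06  0.07  0.02] [-22.26  28.36  42.72  94.18 -22.24  65.16 -60.22]
```

z has stopped at 262.2 and the pull is falling away, so it's on the floor. Letting go.

servo_tool(
  increments=[
    [[0,0,0,0],[0,0,0,0],[0,0,0,0],[0,0,0,0],[0,0,0,0]],
  ],
  fingers=60,
)

```text
t: 13.07
ee_pos: [582.8, -84.4, 262.2]
orientation: [[0.061, -0.998, 0.018], [-0.998, -0.06, 0.019], [-0.018, -0.019, -1.0]]
force: [-0.2, -0.3, -0.2]
width: 60.0
```

```bash
python3 s.py; python3 - <<'E'
from h import *
d=snap('side','si5'); crop(d,260,100,480,300,3,'si5c')
E
```

```text
13.0667 [582.82 -84.38 262.18] yaw -86.52303876482551 59.9982558821447 [-0.15 -0.29 -0.17] [-0.05  0.04 -0.  ] [-22.27  28.34  42.69  94.2  -22.26  65.2  -60.22]
```

View pics/si5c.png

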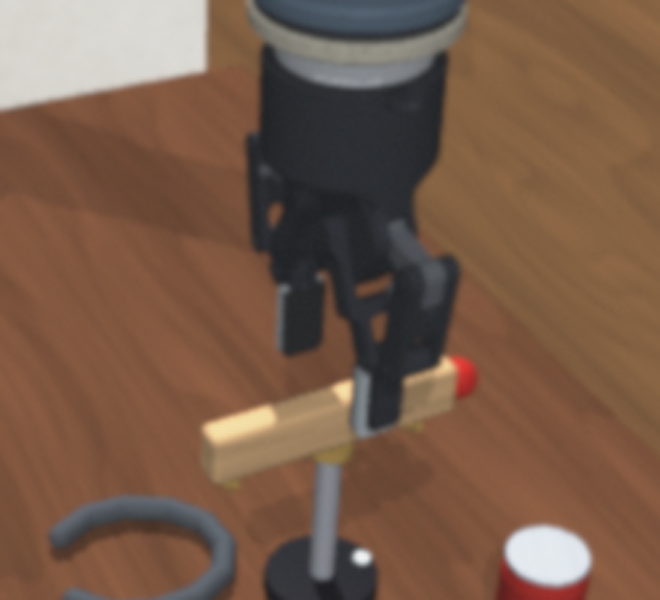

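The fingers are clear of the bar on both sides, and the bar stands raised by itself with the ball over the white dot. Retreating upward.

servo_tool(
  increments=[
    [[0,0,10,0],[0,0,20,0],[0,0,30,0],[0,0,30,0],[0,0,20,0],[0,0,0,0],[0,0,0,0]],
  ],
)

```text
t: 13.7
ee_pos: [580.9, -84.6, 380.1]
orientation: [[0.059, -0.998, 0.016], [-0.998, -0.059, 0.018], [-0.017, -0.017, -1.0]]
force: [0.9, 0.4, -1.0]
width: 60.0
```

```bash
python3 s.py; python3 - <<'E'
from h import *
snap('wrist','w6'); snap('scene','sc6');d=snap('side','si6'); crop(d,260,150,480,330,3,'si6c')
k=d
v,u=np.mgrid[120:440,280:460]; P=np.array([pd(k,a,b) for a,b in zip(u.ravel(),v.ravel())])
m=(P[:,2]>269)&(P[:,2]<282)&(np.hypot(P[:,0]-582,P[:,1]+84)<90)
Q=P[m]; x=np.linalg.eigh(np.cov(Q[:,:2].T))[1][:,1]; print(len(Q),Q.mean(0),np.median(Q[:,2]),np.degrees(np.arctan2(x[1],x[0])))
E
```

```text
13.7 [580.94 -84.58 380.1 ] yaw -86.59434765615158 60.03728175404759 [ 0.92  0.41 -1.02] [-0.03 -0.01 -0.01] [-23.48  24.18  45.3   81.91 -18.45  80.5  -64.44]
817 [579.34194088 -88.01559417 272.73435349] 273.06213785719774 -176.78201469849446
```

View pics/w6.png

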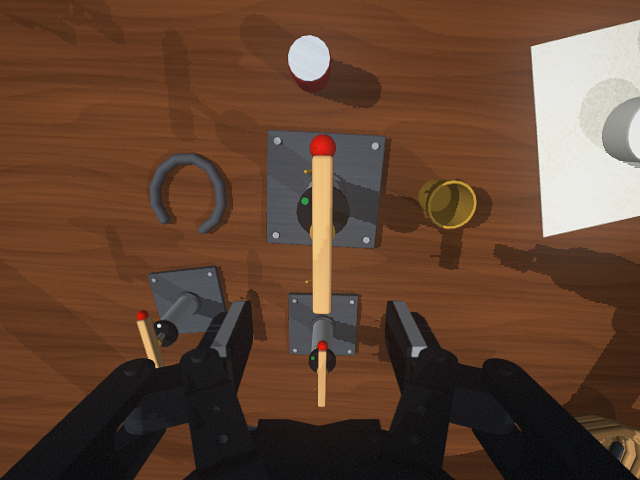

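View pics/sc6.png

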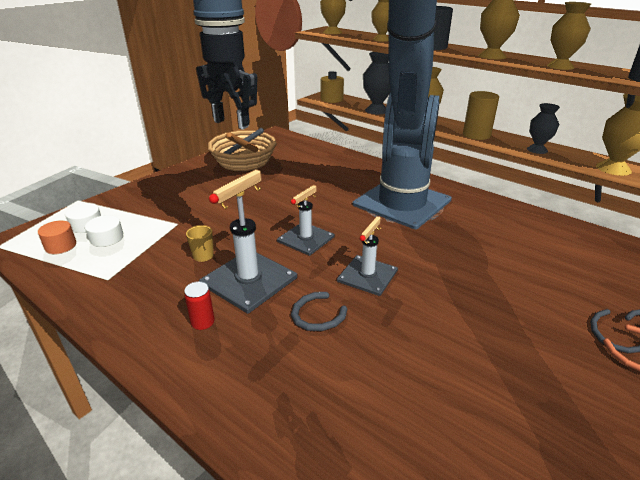

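The mast stands raised by about 54 mm (bar top at 273, up from 219) at yaw 3.2°. The cup, tin and horseshoe show at the same scene pixels as before, and the gripper is clear.

```bash
python3 -c "
from h import *
print(r.close_job())"
```

```text
the job is handed in; nothing more can be done
None
```

The large stand is raised about 54 mm and twisted back to within about 0.03 rad of locked. It stands by itself, and I have handed the job in at about 14 s.

- **What I did:** I chose the stand by its size (base edges measured 163–170 mm). I gripped the T-bar's middle and twisted it anticlockwise to about 1.08 rad while it was down. I then lifted it until the buffer pushed back, a step of about 5.5 N at about 55.5 mm of rise. That lift went about 6 mm into the buffer, so I backed off to about 1.5 mm of press before twisting clockwise. The turn back met no rib and took 0.08 N m at most. Then I settled the bar on the notch floor, let go and moved up clear.
- **Last checks:** The bar's top is at 273 mm, up from 219 mm, with the ball over the white dot. The cup, tin and horseshoe are where they were in the pictures. The gripper is about 120 mm above its grip position and touches nothing.
- **What disagreed:** The gripper read an opening of about 12.5 mm on the 16 mm bar, but pictures and forces showed the grip was sound. Buffer-touch estimates from the force varied by about 1 mm, and the stop on the notch floor agreed with them to within that. No check failed.

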